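Slide the cutting board out over the scrap bowl

ROBOT

A 7-joint arm with a two-finger parallel gripper is mounted at the origin on a cart in front of the work surface, level with it; the furniture and walls round the work are solid. World frame = base frame: x ahead of the robot, y to its left, z up, the work surface at z = 0. Lengths are in m, angles in rad, forces in N, time in s.
With the tool pointing down it reaches from about 0.425 to 0.925 m from the base axis. Payload 6.8 kg.
Tool frame: the origin (TCP) lies at the very end of the fingers, on their centre line; the grasp point (between the pads) lies 19 mm behind it; z points along the fingers, y is the line along which they close (so a half turn about z gives the same grasp; the last joint's range is limited). The gripper opens to 85 mm and grips with 20 to 120 N. Pads are 22 mm wide; open, the fingers measure 114 mm over their backs; the gripper's body (76 mm by 85 mm) begins 54 mm behind the grasp point. The pads swing forward as they close: fully open they stand 13 mm farther back than shut.
Start: joints at [1.179, 0.477, 0.022, 1.555, -0.011, 1.109, -0.083], TCP at [0.189, -0.648, 0.231] pointing down, gripper open.
Joint ranges: [-2.96, 2.96], [-0.34, 2.1], [-1.41, 1.46], [0.24, 2.44], [-1.37, 4.51], [0.17, 1.92], [-2.96, 2.96]. Speed limits (rad/s): [2.39, 2.39, 3.14, 3.14, 3.14, 3.14, 3.14].

INTERFACE

Orientations are given as a rotation vector (axis times angle).
In Python, from bench import get_obs, viewer, r gives the robot as it stands. The module is installed in compiled form; this text tells all that it offers.
- The arm moves only by the tool play_rows, never from a script. Its argument "commands" is a list that holds one entry, the list of rows, each a list of 5 numbers: the gripper's target within -1 to 1 (shut at 1, half-way at 0, fully open at -1), then the shift along the tool's x, y, z scaled (see below), then the turn about the tool's z scaled (see below). A call has 1 to 12 rows; each row is the pose to reach, as a shift and turn from the pose commanded when the call began, along the tool's axes at that moment; what a row does not reach only later rows make up. The controller multiplies each number of a shift by 0.2 m and each number of a turn by pi/2 rad. A row lasts 1/12 s, in which the tool goes at most 41.7 mm and 7.16 degrees, less where a joint would pass 70% of its speed; a pose out of reach is approached as far as the arm can. A call with a number of a shift or a turn outside -1 to 1 is refused whole. A call with a gripper value outside its range is refused whole. The fingers move at their own pace and stop on an object; "grip_force" is the grip in N (left out, the last holds). Time passes only in rows, so rows that repeat a pose let the fingers close. It gives the time, the measured TCP pose, the force, the opening and the grip force at its end, in the units of the state.
- get_obs(): the state, without advancing time (a new reading comes with each control period).
- viewer.grab_frame(name): name is "side" or "top"; returns a dict with "pixels" (384x512x3 uint8, red, green, blue), "fovy" (degrees; the focal length in pixels is half the picture's height over the tangent of half this angle, whatever the lens; pixels are square), "cx", "cy" (the principal point, pixels), "world_to_cam" (4x4, takes a point from world to camera coordinates). Camera axes: x right, y up, looking along -z (the intrinsics and any distortion apply to the point x, -y, -z); pixel columns grow to the right and rows downward; lengths in m; the calibration is good to about 2 mm. A picture is of the moment at which its call begins. There is no depth.
- r.hand_in(): hands the job in; it is judged then, once.
Trained networks look in a picture, given as the dict that the camera call returned (one of the last four; its "shot" number tells which), for a name from the list of things; names that differ only in an ending like _2 or _b are one class to them, and where a whole thing is asked for, a point or a joint stands for the part that bears it (a point fixed in the world has none). Each returns a list of dicts, best first, with "score" (0 to 1); they miss things now and then, are a little off and sometimes report something else, mostly with a low value. They report only what shows in the picture. A call takes as long as a camera call.
- viewer.trace(picture, thing): "pixels" (384x512 bool, what is visible of it) and "rect" ([left, top, right, bottom] in pixels, round what is visible of it).
The state is a dict: "clock": time; "joints": joint angles; "qvel": joint speeds; "tau": joint torques, N m; "tcp_pos": TCP position; "orientation": TCP orientation; "contact_force": force on the tool from outside, world axes, zero at the start; "moment": the same for the moment, N m; "grip_width": finger opening in m; "gripper_force": force on a finger pad.
Only numpy, scipy, OpenCV 4.12 (cv2) and the standard library are available. Lean on these libraries where they do the work, as an engineer would, in place of code of your own. Each camera call takes 0.05 s, during which the arm holds its last target. There are 200 camera calls.

TASK

Push the thin green cutting board along the top of the dark chopping block toward the white scrap bowl, until its end overhangs the block's edge on that side just as far as its white line: the line nearer the bowl lies along the block's edge, the board square to it and hanging over no other edge. Slide the board with the fingertips only, never lifting or tipping it, and leave the bowl, the crock and everything else standing where they are.

Things in the scene. Friction and masses are not known exactly. Their poses are not given: they have to be found in the camera images.
- block: Heavy dark-wood chopping block on the worktop, fixed (cannot move), 200 (x) x 260 (y) x 60 (z) mm. Origin: centre of its underside, on the worktop; its flat top is 60 mm above. Its own y axis runs along its length and is turned at most 0.35 rad from the world's y, so its two end edges lie at y = +130 and -130 mm in its frame; the bowl stands beyond one of them, the crock beyond the other.
- board: Thin green plastic cutting board lying loose and flat on the block, 110 (x) x 150 (y) x 8 (z) mm, corners rounded to 12 mm, 0.2 to 0.35 kg, same at both ends. Origin: centre of its underside; y along its length, turned at most 0.25 rad from the block's y. A white line 4 mm wide crosses it 40 mm from each end. It moves only while pushed, and balances safely when a line is over the block's edge.
- line_a (a point): Middle of the white line near the board's -y end (35 mm from the board's centre), on its upper face.
- line_b (a point): Middle of the white line near the board's +y end (35 mm from the board's centre), on its upper face.
- bowl: Loose white round bowl, 105 mm across, 48 mm high: the scrap bowl. It stands on the worktop beyond one end of the block (which end varies), about 15 mm from it; its rim is 12 mm lower than the block's top. Origin: centre of its underside. Not to be moved.
- crock: Loose brown earthenware crock without lid, 88 x 104 x 83 mm, on the worktop about 15 mm beyond the other end of the block; it rises 23 mm above the block's top. Origin: centre of its underside. Not to be moved.
- shaker: Salt shaker, 44 mm across, 90 mm high, on the worktop behind the block. Not to be moved.
- apple: Red apple, 80 mm across, 69 mm high, on the worktop behind the block. Not to be moved.

How it is judged:
By the outcome, as a careful person would: the job done as asked, in the order asked, and still so for the second after the job is handed in, with the robot touching nothing.
It also fails if it takes over 38 s, if anything falls off the work surface, if the arm or the gripper's body presses on something with over 40 N, if the wrist force passes 120 N, or if a joint passes its speed limit or range.

## Working session

There is one attempt and no reset: what is moved stays moved. The work goes in short steps, Python scripts to look and compute and a tool call to move; the robot and the scene stay as the last step left them, time stands still between calls to the robot, and variables do not carry over. Pictures are saved under pics/ and viewed, at most 10 in all, crops included, and the job is handed in when it is done.

Besides the shell and the picture viewer there is one more tool, called after "Request:" as name(argument=value, ...), one argument or row to a line, values as JSON. play_rows: Moves the arm, as the interface text tells. Shifts and turns lie within -1 to 1; 1 stands for 0.2 m of shift or pi/2 rad of turn. Its arguments: {"type":"object","properties":{"commands":{"type":"array","items":{"type":"array","items":{"type":"array","items":{"type":"number","minimum":-1,"maximum":1}}}},"grip_force":{"type":"number"}},"required":["commands"]}

```bash
mkdir -p pics; cat > h.py <<'E'
import numpy as np, cv2
from bench import get_obs, viewer, r
def K(f):
    h=f["pixels"].shape[0]; fl=h/2/np.tan(np.radians(f["fovy"])/2)
    return fl
def proj(f,P):
    P=np.atleast_2d(P); M=np.array(f["world_to_cam"]); c=P@M[:3,:3].T+M[:3,3]; fl=K(f)
    return np.c_[f["cx"]+fl*c[:,0]/-c[:,2], f["cy"]-fl*c[:,1]/-c[:,2]]
def back(f,uv,z):
    uv=np.atleast_2d(uv).astype(float); M=np.array(f["world_to_cam"]); fl=K(f)
    d=np.c_[(uv[:,0]-f["cx"])/fl,-(uv[:,1]-f["cy"])/fl,-np.ones(len(uv))]@M[:3,:3]
    o=-M[:3,:3].T@M[:3,3]
    return o+d*((z-o[2])/d[:,2])[:,None]
def save(f,n): cv2.imwrite("pics/"+n,f["pixels"][:,:,::-1])
E
python3 - <<'E'
from h import *
np.set_printoptions(precision=4,suppress=True)
t=viewer.grab_frame("top"); s=viewer.grab_frame("side")
cv2.imwrite("pics/a.png",cv2.resize(t["pixels"][:,:,::-1],(800,600)));save(s,"b.png")
print({k:v for k,v in t.items() if k!="pixels"});print({k:v for k,v in s.items() if k!="pixels"})
for n,f in(("top",t),("side",s)):
  for o,z in(("block",.06),("board",.068),("bowl",.048),("crock",.083),("shaker",.09),("apple",.035)):
    for d in viewer.trace(f,o)[:2]:
      m=d["pixels"].astype(np.uint8)
      rr=cv2.minAreaRect(cv2.findNonZero(m)); 
      print(n,o,round(d["score"],2),d["rect"],m.sum(),"\n",back(f,cv2.boxPoints(rr),z)[:,:2].tolist() if n=="top" else "")
print(get_obs())
E
```

```text
{'fovy': 52.479653067564804, 'cx': 258.3625746173661, 'cy': 194.96018646372335, 'world_to_cam': array([[ 0.0194, -0.9994,  0.0272,  0.0454],
       [ 0.9983,  0.0209,  0.0544, -0.651 ],
       [-0.0549,  0.0261,  0.9982, -1.0093],
       [ 0.    ,  0.    ,  0.    ,  1.    ]]), 'shot': 1}
{'fovy': 45.78724643415879, 'cx': 253.59288542105256, 'cy': 192.64308290612942, 'world_to_cam': array([[ 0.9919, -0.1272, -0.0072, -0.6294],
       [ 0.052 ,  0.3521,  0.9345, -0.1264],
       [-0.1163, -0.9273,  0.3558, -1.077 ],
       [ 0.    ,  0.    ,  0.    ,  1.    ]]), 'shot': 2}
top board 0.79 [232.7, 189.8, 304.6, 250.3] 2669 
 [[0.5569127437141627, 0.12923338891729141], [0.6614475776558412, 0.08637081252122447], [0.6025203731928669, -0.0566658751894106], [0.4983480037311086, -0.012775722010356205]]
top bowl 0.68 [172.5, 184.1, 211.2, 223.5] 1350 
 [[0.6766677017880878, 0.27982132256805187], [0.678882411749317, 0.17834569703803732], [0.5770728001995933, 0.17570903352491382], [0.5751520190611956, 0.2766296004326345]]
top crock 0.74 [326.5, 214.8, 368.6, 250.4] 1134 
 [[0.5928939951434903, -0
[... 837 characters left out ...]
2, 248.4, 275.3] 1850 
 
side shaker 0.81 [297.3, 176.0, 311.8, 209.8] 380 
 
side apple 0.83 [302.0, 202.4, 322.8, 232.1] 414 
 
side apple 0.66 [178.4, 185.4, 268.7, 246.9] 2864 
 
{'clock': 0.7, 'joints': array([ 1.1789,  0.477 ,  0.0224,  1.5554, -0.0115,  1.1093, -0.0831]), 'qvel': array([-0.0013, -0.0001,  0.0011, -0.0011,  0.0012,  0.0016, -0.0002]), 'tau': array([ -0.0005, -59.6171,   1.6057, -28.1494,   0.0124,   0.0017,
         0.    ]), 'tcp_pos': array([ 0.189 , -0.648 ,  0.2313]), 'orientation': array([3.11  , 0.4443, 0.    ]), 'contact_force': array([-0.2234,  0.0062, -1.2431]), 'moment': array([0.0222, 0.0267, 0.0811]), 'gripper_force': 0.0, 'grip_width': 0.08552685078913752}
```

View pics/a.png

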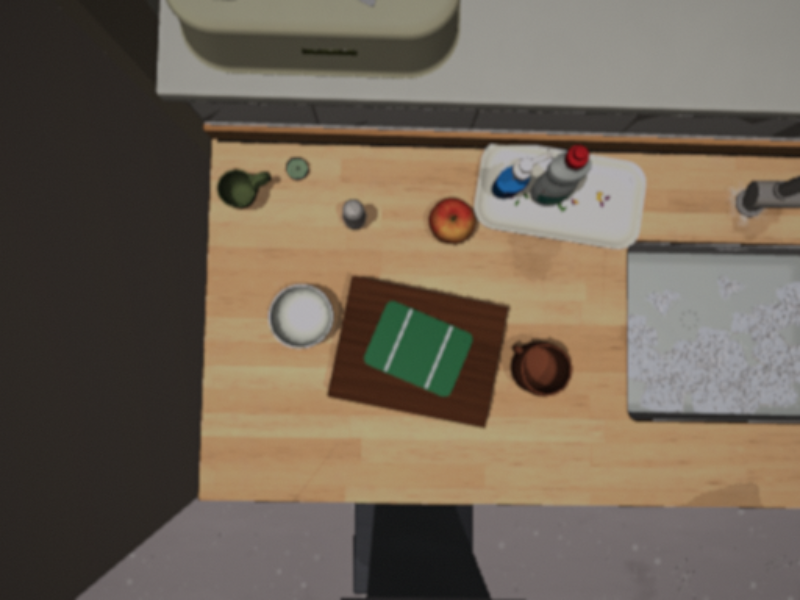

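View pics/b.png

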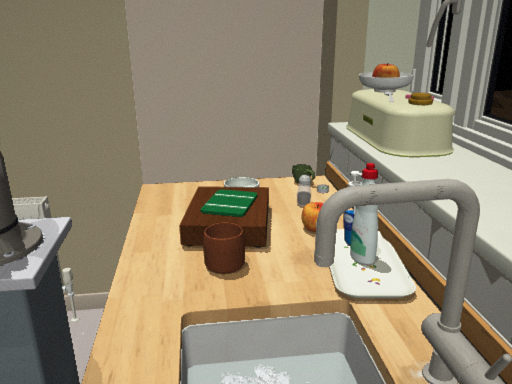

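The top view shows the board (centre ≈ (419,349) of 800x600) on the block (corners ≈ (352,276), (509,305), (486,427), (329,395)). The bowl is to the left, on the +y side, and the crock to the right. The side view agrees. Next I'll fit the block and board poses precisely.

```bash
cat >> h.py <<'E'
from scipy.optimize import minimize
def box(p,sx,sy,z0,z1):
    c,s=np.cos(p[2]),np.sin(p[2])
    xy=np.array([[a*sx/2,b*sy/2] for a,b in((1,1),(1,-1),(-1,-1),(-1,1))])@np.array([[c,s],[-s,c]])+p[:2]
    return np.vstack([np.c_[xy,np.full(4,z)] for z in(z0,z1)])
def fit(f,mask,p0,dim,cut=0):
    S=4; big=cv2.resize(mask.astype(np.float32),None,fx=S,fy=S,interpolation=cv2.INTER_LINEAR)>.5
    def cost(p):
        im=np.zeros(big.shape,np.uint8)
        uv=((proj(f,box(p,*dim))+.5)*S-.5)
        cv2.fillConvexPoly(im,cv2.convexHull(np.round(uv*16).astype(np.int32)),1,shift=4)
        im=im>0; return 1-(im&big).sum()/(im|big).sum()
    sim=np.array(p0)+np.vstack([np.zeros(3),np.diag([.01,.01,.08])])
    q=minimize(cost,p0,method="Nelder-Mead",options=dict(initial_simplex=sim,xatol=1e-4,fatol=1e-5))
    return q.x,q.fun
def green(f):
    h=cv2.cvtColor(f["pixels"],cv2.COLOR_RGB2HSV); return h,((h[...,0]>55)&(h[...,0]<100)&(h[...,1]>90)).astype(np.uint8)
def clean(m,win):
    k=np.zeros_like(m);k[win[1]:win[3],win[0]:win[2]]=m[win[1]:win[3],win[0]:win[2]]
    k=cv2.morphologyEx(k,cv2.MORPH_CLOSE,np.ones((5,5),np.uint8))
    n,l,st,_=cv2.connectedComponentsWithStats(k); return l==1+np.argmax(st[1:,4])
def inblock(B,p):
    c,s=np.cos(B[2]),np.sin(B[2]); d=np.array(p[:2])-B[:2]; return np.array([c*d[0]+s*d[1],-s*d[0]+c*d[1]])
E
python3 - <<'E'
from h import *
np.set_printoptions(precision=4,suppress=True)
t=viewer.grab_frame("top"); print("cam",-np.array(t["world_to_cam"])[:3,:3].T@np.array(t["world_to_cam"])[:3,3])
h,g=green(t); G=clean(g,(200,165,340,285))
bd,e=fit(t,G,[.58,.037,-.39],(.11,.15,.06,.068)); print("board",bd,e,G.sum())
w=h[...,2]; print("V block/wood",w[240,240],w[200,245],w[260,250],h[260,250],h[240,225],h[265,300])
dark=((h[...,2]<95)&(h[...,1]>60)|G).astype(np.uint8); D=clean(dark,(205,170,328,280))
bk,e=fit(t,D,[.58,.04,-.18],(.2,.26,0,.06)); print("block",bk,e,D.sum())
print("rel",inblock(bk,bd),bd[2]-bk[2])
v=t["pixels"][165:285,195:345].copy()
o=cv2.resize(v,None,fx=5,fy=5,interpolation=cv2.INTER_CUBIC)
for p,d,c in((bk,(.2,.26,.06,.06),(255,255,0)),(bd,(.11,.15,.068,.068),(255,0,255))):
  cv2.polylines(o,[np.round((proj(t,box(p,*d)[:4])-[195,165]+.5)*5).astype(int)],True,c,1)
cv2.imwrite("pics/c.png",o[:,:,::-1])
np.save("bk.npy",bk)
E
```

```text
cam [0.5936 0.0853 1.0416]
board [ 0.5784  0.0359 -0.389 ] 0.03903419582544465 2572
V block/wood 69 81 68 [ 10 161  68] [  9 166  69] [ 11 166  69]
block [ 0.5751  0.0348 -0.1816] 0.02295813031629368 8193
rel [0.0031 0.0016] -0.20735689578376332
```

View pics/c.png

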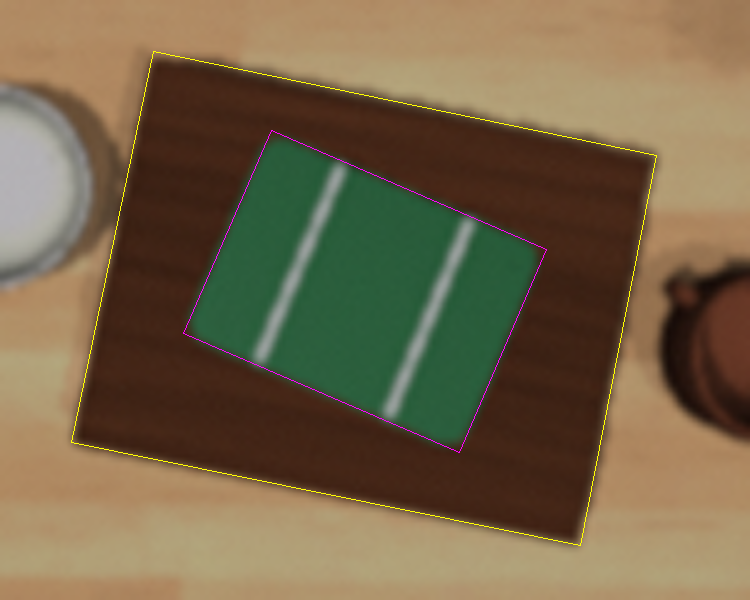

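The overlay matches the block and board outlines closely. The board must move about 93 mm along the block's y and turn about +0.21 rad. I'll approach at height first.

Request:
play_rows(
  commands=[
    [[0,0.857,-0.754,0,0],[0,0.857,-0.754,0,0],[0,0.857,-0.754,0,0],[0,0.857,-0.754,0,0],[0,0.857,-0.754,0,0],[0,0.857,-0.754,0,0]],
  ],
)

```text
clock: 1.25
tcp_pos: [0.3149, -0.4503, 0.2315]
orientation: [-3.107, -0.453, -0.003]
contact_force: [1.0, -0.1, -0.4]
grip_width: 0.0425
gripper_force: 0.0
```

Request:
play_rows(
  commands=[
    [[0,0.857,-0.754,0,0],[0,0.857,-0.754,0,0],[0,0.857,-0.754,0,0],[0,0.857,-0.754,0,0],[0,0.857,-0.754,0,0],[0,0.857,-0.754,0,0]],
  ],
)

```text
clock: 1.75
tcp_pos: [0.4366, -0.2572, 0.2318]
orientation: [-3.108, -0.454, -0.003]
contact_force: [1.1, 0.3, -0.3]
grip_width: 0.0428
gripper_force: 0.0
```

Request:
play_rows(
  commands=[
    [[0,0.857,-0.754,0,-0.704],[0,0.857,-0.754,0,-0.704],[0,0.857,-0.754,0,-0.704],[0,0.857,-0.754,0,-0.704],[0,0.857,-0.754,0,-0.704],[0,0.857,-0.754,0,-0.704],[0,0.857,-0.754,0,-0.704],[0,0.857,-0.754,0,-0.704],[0,0.857,-0.754,0,-0.704],[0,0.857,-0.754,0,-0.704],[0,0.857,-0.754,0,-0.704]],
  ],
)

```text
clock: 2.67
tcp_pos: [0.556, -0.0699, 0.2313]
orientation: [-2.417, -2.007, -0.0]
contact_force: [-0.7, -0.4, 0.3]
grip_width: 0.0426
gripper_force: 0.0
```

Request:
play_rows(
  commands=[
    [[0,0,0,0.2,0],[0,0,0,0.4,0],[0,0,0,0.6,0],[0,0,0,0.75,0],[0,0,0,0.805,0],[0,0,0,0.815,0],[0,0,0,0.815,0]],
  ],
)

```text
clock: 3.25
tcp_pos: [0.5565, -0.0697, 0.0688]
orientation: [2.415, 2.01, 0.0]
contact_force: [0.1, -0.5, -0.2]
grip_width: 0.0426
gripper_force: 0.0
```

```bash
python3 - <<'E'
from h import *
t=viewer.grab_frame("top"); s=viewer.grab_frame("side"); print(get_obs()["contact_force"],get_obs()["tcp_pos"])
a=cv2.resize(s["pixels"][160:280,165:285],(600,600),interpolation=cv2.INTER_CUBIC)
cv2.imwrite("pics/d.png",a[:,:,::-1])
E
```

```text
[-0.06525999  0.22555991  0.02355233] [ 0.55771383 -0.06973147  0.07036499]
```

View pics/d.png

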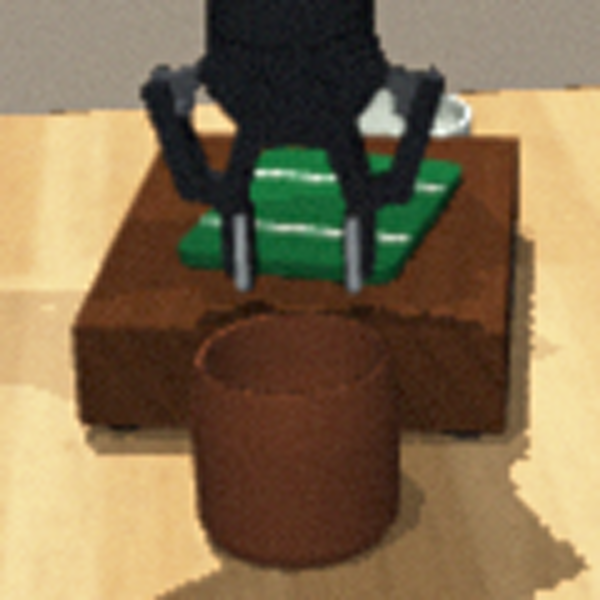

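The fingers straddle the space behind the board's near end, clear of the crock. I'll lower slowly to find the block top by touch.

Request:
play_rows(
  commands=[
    [[0,0,0,0.01,0],[0,0,0,0.02,0],[0,0,0,0.03,0],[0,0,0,0.03,0],[0,0,0,0.03,0]],
  ],
)

```text
clock: 3.77
tcp_pos: [0.556, -0.0698, 0.0624]
orientation: [2.413, 2.011, 0.0]
contact_force: [0.3, -0.6, 0.6]
grip_width: 0.043
gripper_force: 0.0
```

Request:
play_rows(
  commands=[
    [[0,0,0,0.005,0],[0,0,0,0.01,0],[0,0,0,0.01,0]],
  ],
)

```text
clock: 4.02
tcp_pos: [0.5558, -0.0698, 0.0601]
orientation: [-2.413, -2.011, 0.0]
contact_force: [-0.1, -0.1, -0.6]
grip_width: 0.0429
gripper_force: 0.0
```

Request:
play_rows(
  commands=[
    [[0,0,0,0.005,0],[0,0,0,0.01,0],[0,0,0,0.01,0]],
  ],
)

```text
clock: 4.27
tcp_pos: [0.556, -0.0697, 0.0583]
orientation: [2.413, 2.011, -0.0]
contact_force: [-1.0, -0.5, 0.4]
grip_width: 0.0429
gripper_force: 0.1
```

Request:
play_rows(
  commands=[
    [[0,0,0,0.005,0],[0,0,0,0.005,0],[0,0,0,0.005,0]],
  ],
)

```text
clock: 4.52
tcp_pos: [0.5561, -0.0698, 0.0582]
orientation: [2.413, 2.011, -0.0]
contact_force: [-3.2, -0.2, 9.9]
grip_width: 0.0428
gripper_force: 5.1
```

Request:
play_rows(
  commands=[
    [[0,0,0,0.005,0],[0,0,0,0.005,0],[0,0,0,0.005,0]],
  ],
)

```text
clock: 4.77
tcp_pos: [0.5561, -0.0697, 0.0582]
orientation: [2.413, 2.011, -0.001]
contact_force: [-7.0, 0.7, 20.0]
grip_width: 0.0428
gripper_force: 9.9
```

Request:
play_rows(
  commands=[
    [[0,0,0,0.005,0],[0,0,0,0.005,0],[0,0,0,0.005,0]],
  ],
)

```text
clock: 5.02
tcp_pos: [0.5561, -0.0698, 0.0581]
orientation: [2.412, 2.01, -0.001]
contact_force: [-10.3, 0.2, 28.9]
grip_width: 0.0425
gripper_force: 14.6
```

Contact came at a commanded z of about 58.3 mm, with the tips on the block. I'll raise 5 mm so the tips are 2 mm clear, then push along tool +x.

Request:
play_rows(
  commands=[
    [[0,0,0,-0.025,0],[0,0,0,-0.025,0],[0,0.025,0,-0.025,0],[0,0.05,0,-0.025,0],[0,0.075,0,-0.025,0],[0,0.1,0,-0.025,0],[0,0.125,0,-0.025,0],[0,0.15,0,-0.025,0],[0,0.175,0,-0.025,0],[0,0.2,0,-0.025,0],[0,0.225,0,-0.025,0],[0,0.25,0,-0.025,0]],
  ],
)

```text
clock: 6.02
tcp_pos: [0.5651, -0.0201, 0.0603]
orientation: [2.413, 2.011, -0.0]
contact_force: [0.5, -1.4, -0.5]
grip_width: 0.0425
gripper_force: 0.6
```

```bash
cat > look.py <<'E'
from h import *
import sys
np.set_printoptions(precision=4,suppress=True)
t=viewer.grab_frame("top"); o=get_obs(); bk=np.load("bk.npy"); print(o["clock"],o["contact_force"],"tcp in block",inblock(bk,o["tcp_pos"]))
v=cv2.resize(t["pixels"][165:285,175:325],None,fx=5,fy=5,interpolation=cv2.INTER_CUBIC)
cv2.imwrite("pics/"+sys.argv[1],v[:,:,::-1])
h,g=green(t); P=t["pixels"].astype(int)
# white lines + green
W=((P.min(2)>95)&(h[...,1]<70)).astype(np.uint8)
G=clean(g,(195,165,340,285)); p0=[float(x) for x in sys.argv[2:5]]
bd=np.array(p0);bd[:2]=bk[:2]+np.array([[np.cos(bk[2]),-np.sin(bk[2])],[np.sin(bk[2]),np.cos(bk[2])]])@p0[:2]; bd[2]+=bk[2]
bd,e=fit(t,G,bd,(.11,.15,.06,.068)); print("board rel",inblock(bk,bd),bd[2]-bk[2],"cost",e)
E
python3 look.py e.png 0 .045 -.1
```

```text
6.0667 [0.1426 0.7546 0.2335] tcp in block [ 0.     -0.0543]
board rel [-0.004   0.0313] -0.10140047876472696 cost 0.08911467921978045
```

View pics/e.png

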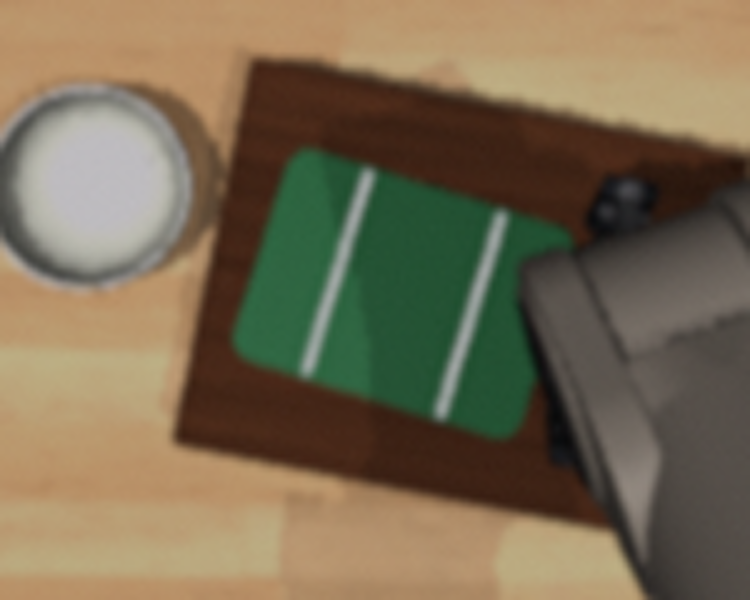

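The board is turning toward square as it slides: its lines at crop (340,270) and (470,315) are now nearly parallel to the block's left edge. I'll keep pushing and stop short of the goal.

Request:
play_rows(
  commands=[
    [[0,0.025,0,0,0],[0,0.05,0,0,0],[0,0.075,0,0,0],[0,0.1,0,0,0],[0,0.125,0,0,0],[0,0.15,0,0,0],[0,0.175,0,0,0],[0,0.2,0,0,0],[0,0.225,0,0,0],[0,0.25,0,0,0],[0,0.27,0,0,0],[0,0.27,0,0,0]],
  ],
)

```text
clock: 7.07
tcp_pos: [0.5749, 0.0342, 0.0603]
orientation: [-2.411, -2.013, -0.002]
contact_force: [0.1, 0.6, 0.2]
grip_width: 0.0427
gripper_force: 0.0
```

Request:
play_rows(
  commands=[
    [[0,-0.1,0,0,0],[0,-0.2,0,0,0],[0,-0.35,0,-0.2,0],[0,-0.5,0,-0.35,0],[0,-0.6,0,-0.35,0],[0,-0.6,0,-0.35,0]],
  ],
)

```text
clock: 7.57
tcp_pos: [0.5538, -0.092, 0.1326]
orientation: [2.417, 1.999, 0.001]
contact_force: [0.5, -0.8, -0.5]
grip_width: 0.0425
gripper_force: 0.0
```

```bash
python3 look.py f.png 0 .085 0
```

```text
7.6167 [ 0.5634  0.5182 -0.5691] tcp in block [ 0.001  -0.1255]
board rel [-0.0118  0.0814] 0.001625896532533172 cost 0.04869278771429231
```

View pics/f.png

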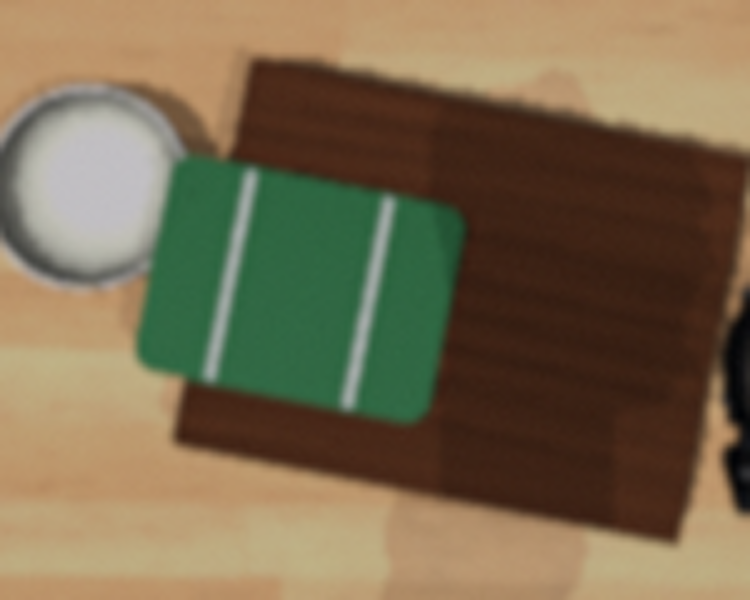

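The board is square to the block (about 0.002 rad) and its near line is still roughly 12 mm inside the edge. I'll measure the line and block edge directly.

```bash
cat > prec.py <<'E'
from h import *
np.set_printoptions(precision=4,suppress=True)
bk=np.load("bk.npy"); c,s=np.cos(bk[2]),np.sin(bk[2]); R=np.array([[c,-s],[s,c]])
t=viewer.grab_frame("top"); I=t["pixels"].astype(np.float32)
def prof(x,ys,z,ch):
    w=np.c_[(R@np.c_[np.full(len(ys),x),ys].T).T+bk[:2],np.full(len(ys),z)]
    uv=proj(t,w).astype(np.float32); m=cv2.remap(I,uv[:,:1],uv[:,1:],cv2.INTER_LINEAR)[:,0]
    return ch(m)
ys=np.arange(.10,.15,.00025)
# block edge: max gradient of brightness, exposed parts either side of board, at z=.06
import sys
x0=float(sys.argv[1]); out=[]
for x in np.r_[np.arange(-.093,x0-.06,.003),np.arange(x0+.06,.094,.003)]:
    p=prof(x,ys,.06,lambda m:m.sum(1)); p=np.convolve(p,np.ones(5)/5,'valid'); yy=ys[2:-2]
    lo,hi=p[:20].mean(),p.max(); k=np.argmax(p>(lo+ .5*(np.median(p[yy>.137])-lo))); out.append((x,yy[k]))
out=np.array(out); print("edge y",np.median(out[:,1]),"slope L/R",np.median(out[out[:,0]<x0,1]),np.median(out[out[:,0]>x0,1]))
L=[]
ys=np.arange(.06,.16,.00025); 
for x in np.arange(x0-.045,x0+.046,.003):
    p=prof(x,ys,.068,lambda m:m[:,0]); k=np.argmax(np.where((ys>.09)&(ys<.15),p,0))
    w=slice(max(k-24,0),k+25); q=p[w]-np.percentile(p[w],20); q=q.clip(0); L.append((x,(q*ys[w]).sum()/q.sum()))
L=np.array(L); k=np.polyfit(L[:,0],L[:,1],1); print("line y",np.median(L[:,1]),"mid",np.polyval(k,x0),"slope",k[0],"resid",np.std(L[:,1]-np.polyval(k,L[:,0])))
E
python3 prec.py -.012
```

```text
edge y 0.13075000000000003 slope L/R 0.13050000000000003 0.13075000000000003
line y 0.11751906537352745 mid 0.11752961815009366 slope 0.0015958742313174456 resid 6.119589819796719e-05
```

The line sits at 117.5 mm and the edge at 130–130.7 mm, so it needs about 13 mm more, square.

Request:
play_rows(
  commands=[
    [[0,0.2,0,0,0],[0,0.3,0,0.15,0],[0,0.3,0,0.3,0],[0,0.35,0,0.35,0],[0,0.45,0,0.35,0],[0,0.55,0,0.35,0],[0,0.58,0,0.35,0],[0,0.6,0,0.35,0],[0,0.62,0,0.35,0],[0,0.64,0,0.35,0],[0,0.66,0,0.35,0],[0,0.66,0,0.35,0]],
  ],
)

```text
clock: 8.67
tcp_pos: [0.5769, 0.0449, 0.0602]
orientation: [-2.413, -2.011, -0.001]
contact_force: [-0.6, 0.0, -0.7]
grip_width: 0.0431
gripper_force: 0.0
```

```bash
python3 prec.py -.012; python3 -c "
from h import *;o=get_obs();print(o['contact_force'],o['tcp_pos'],o['clock'])"
```

```text
edge y 0.13025000000000003 slope L/R 0.13050000000000003 0.13025000000000003
line y 0.12825284249128502 mid 0.1282531749052987 slope 0.0006464383138508716 resid 7.085171890149632e-05
[0.33136373 0.64632588 0.18983928] [0.5769778  0.04465994 0.06027175] 8.7167
```

Request:
play_rows(
  commands=[
    [[0,0.005,0,0,0],[0,0.011,0,0,0],[0,0.011,0,0,0],[0,0.011,0,0,0]],
  ],
)

```text
clock: 9.05
tcp_pos: [0.5773, 0.0461, 0.0603]
orientation: [2.414, 2.011, -0.0]
contact_force: [0.5, -1.9, 0.2]
grip_width: 0.0428
gripper_force: 0.8
```

```bash
python3 prec.py -.012
```

```text
edge y 0.13025000000000003 slope L/R 0.13050000000000003 0.13025000000000003
line y 0.12958364256173818 mid 0.12958963047080094 slope 0.000614865722233291 resid 6.236994589642993e-05
```

Request:
play_rows(
  commands=[
    [[0,0.004,0,0,0],[0,0.004,0,0,0],[0,0.004,0,0,0]],
  ],
)

```text
clock: 9.35
tcp_pos: [0.5775, 0.0473, 0.0603]
orientation: [2.413, 2.011, 0.0]
contact_force: [-0.2, -1.3, 0.1]
grip_width: 0.0426
gripper_force: 0.8
```

Request:
play_rows(
  commands=[
    [[0,-0.05,0,0,0],[0,-0.15,0,0,0],[0,-0.25,0,-0.1,0],[0,-0.4,0,-0.3,0],[0,-0.6,0,-0.5,0],[0,-0.7,0,-0.6,0],[0,-0.7,0,-0.6,0],[0,-0.7,0,-0.6,0]],
  ],
)

```text
clock: 10.02
tcp_pos: [0.5533, -0.094, 0.1828]
orientation: [2.415, 2.002, 0.004]
contact_force: [0.4, -0.1, -0.8]
grip_width: 0.0429
gripper_force: 0.0
```

```bash
python3 prec.py -.012; python3 look.py g.png -.012 .095 0
```

```text
edge y 0.13075000000000003 slope L/R 0.13050000000000003 0.13087500000000002
line y 0.1308005792122797 mid 0.13079020663511817 slope -0.0001005996937301691 resid 6.822164192778833e-05
10.1167 [-0.685   0.6235  0.1603] tcp in block [-0.0004 -0.1267]
board rel [-0.0107  0.0947] -0.0038004805509945505 cost 0.053092831308541255
```

View pics/g.png

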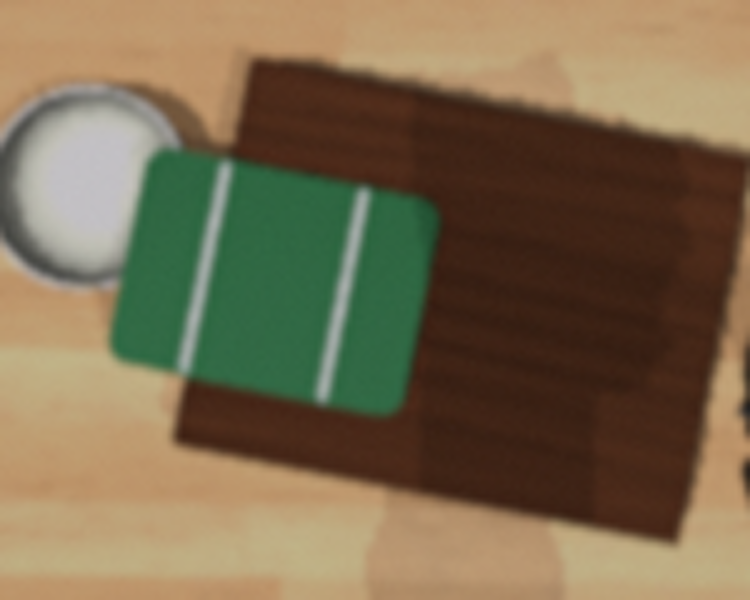

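The line from (225,165) to (185,370) now lies along the block's edge. The board is square, the bowl and crock haven't moved, and the tool is clear. Handing in.

```bash
python3 -c "
from bench import r; print(r.hand_in())"
```

```text
the job is handed in; nothing more can be done
None
```

I pushed the board toward the bowl until its near white line lay along the block's edge, within about 1 mm and square to it, and handed the job in at about 10 s on the robot's clock; no verdict came back.

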